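# Unlock the microscope's specimen slide and push it home

### The job

Bring the specimen under the microscope. Push the lock lever round clockwise until the low side of its eccentric cam faces the carriage, and only then push the carriage forward until it is fully home. Just push: lift nothing, keep the specimen seated in its nest on the carriage, and leave the things standing around the stage where they are.

Things in the scene. Friction and masses are not known exactly. Their poses are not given: they have to be found in the camera images.
- stage: The whole fixed microscope stage on its dark 14 mm base plate; origin on the bench under the carriage's centre line. Its +y is the carriage's forward direction, +x is the side away from the lock, z up. The plate reaches 118 mm to -x, 155 mm back (-y), 215 mm forward. Column 115 mm to +x and 140 mm forward of the origin, 360 mm tall.
- cam_axis (a point): On the vertical turning axis of the eccentric lock, 14 mm above the bench, 82 mm to the -x side of the carriage's centre line; axes as the stage's. The lock is a steel disc of 44 mm diameter (23 to 37 mm above the bench) turning 10 mm off its centre: its high point is 32 mm, its low point 12 mm from the axis. A flat lever, 10 mm wide, lies on it, 42 to 49 mm above the bench.
- cam (a joint): Angle of cam and lever in rad, growing clockwise seen from above: 0 with the high point towards the carriage (locked, dead stop), 3.14 with the low point towards it (free), end stop at 3.3. Starts locked at 0.15 to 0.7. Stays where it is left; friction 0.12 N m, about 2.2 N at the knob. Pushing the carriage cannot turn a locked cam.
- lever_knob (a point): Centre of the top of the lever's upright grey knob, a plain round post of 16 mm diameter, 46 to 100 mm above the bench, 55 mm from the cam axis. It goes round on the side away from the carriage: locked it points backwards and outwards, half way straight away from the carriage, at the low point forwards (20 degrees inwards). Push it from behind, on its carriage side at first.
- carriage (a joint): Travel of the carriage in m, growing forward: 0 fully drawn back, 0.080 fully home under the lens at a dead stop. Starts at 0. With the cam locked it is stopped at about 0.024. About 2.5 N of friction; it stays where it is left.
- push_face (a point): Centre of the rear face of the carriage's upright push plate (36 mm wide, 8 mm thick, 44 to 88 mm above the bench), 67 mm above the bench; moves with the carriage, axes as the stage's: push it along +y. The carriage is a 76 x 210 mm aluminium plate, top 44 mm above the bench, from the push plate forward. Behind it there is only the low base plate.
- roller (a point): Centre of the carriage's follower roller (14 mm diameter), under a small bracket at its rear corner, 30 mm above the bench. It runs past the cam axis 22 mm to its +x side: the high side of the disc stops it, the low side lets it pass.
- lens (a point): Middle of the microscope's lens, a ring of 34 mm radius with its underside 112 mm above the bench, over the carriage's centre line; lens and camera stand above it to 315 mm. Fixed to the stage.
- nest (a point): Centre of the floor of the specimen nest on the carriage, 47 mm above the bench: a dark ring of 44 mm outer and 33 mm inner diameter whose rim is 6 mm above its floor. 170 mm ahead of push_face.
- specimen_center (a point): Centre of the specimen, a loose brown round resin mount, 30 mm in diameter and 22 mm high, lying in the nest; it is to ride along, seated.
- spare_mount_center (a point): Centre of a second loose brown resin mount, the same size, standing on the bench beside the stage; a bystander.
- cleaner_bottle: Bystander: white plastic bottle, 56 mm in diameter and 150 mm high, on the bench on the far side of the carriage; origin at the centre of its underside.
- screwdriver: Bystander: screwdriver 170 mm long with a black handle, lying on the bench behind the carriage; origin underneath its middle, x along the shaft.
- carton: Bystander: brown cardboard carton 110 x 90 x 60 mm on the bench beyond the microscope; origin at the centre of its underside.
Not all that is in view belongs to the job. What is shaped like the part that bears specimen_center but blue, red or turquoise is not meant.

How it is judged:
By the outcome, as a careful person would: the job done as asked, in the order asked, and still so for the second after the job is handed in, with the robot touching nothing.
It also fails if it takes over 53 s, if anything falls off the work surface, if the arm or the gripper's body presses on something with over 40 N, if the wrist force passes 120 N, or if a joint passes its speed limit or range.

### The arm

A 6-joint arm with a two-finger parallel gripper is mounted at the origin on the work surface. World frame = base frame: x ahead of the robot, y to its left, z up, the work surface at z = 0. Lengths are in m, angles in rad, forces in N, time in s.
With the tool pointing down it reaches from about 0.375 to 0.9 m from the base axis. Payload 3.1 kg.
Tool frame: the origin (TCP) lies at the very end of the fingers, on their centre line; the grasp point (between the pads) lies 19 mm behind it; x points along the fingers, y is the direction in which the jaws open and shut, and the axes are right-handed (so a half turn about x gives the same grasp; the last joint's range is limited). The gripper opens to 85 mm and grips with 20 to 120 N. Pads are 22 mm wide; open, the fingers measure 114 mm over their backs; the gripper's body (76 mm by 85 mm) begins 54 mm behind the grasp point. The pads swing forward as they close: fully open they stand 13 mm farther back than shut.
Start: joints at [0.928, 0.527, 1.433, -0, 1.181, -0.178], TCP at [0.28, 0.559, 0.231] pointing down, gripper open.
Joint ranges: [-3.08, 3.08], [-0.75, 2.2], [0.22, 2.44], [-1.43, 4.57], [0, 2.65], [-2.85, 2.85]. Speed limits (rad/s): [2.79, 2.79, 3.14, 3.14, 3.14, 3.14].

### API

Orientations are given as a unit quaternion [x, y, z, w].
In Python, from station import sense, snapshot, camera_model, sign_off gives the robot as it stands.
- The arm moves only by the tool step_arm, never from a script. Its argument "increments" is one flat list of numbers, 5 for each row, row after row: the shift along the tool's x, y, z in units of 60 mm (1.0 is 60 mm), then the turn about the tool's x in units of 5 degrees (1.0 is 5 degrees), then the closure, from 0 (fully open) to 1 (shut). A call has exactly 5 rows; each row is the pose to reach, as a shift and turn from the pose measured when the call began, along the tool's axes at that moment; what a row does not reach only later rows make up. A row lasts 1/8 s, in which the tool goes at most 62.5 mm and 10.7 degrees, less where a joint would pass 70% of its speed; a pose out of reach is approached as far as the arm can. A call with a gripper value outside its range is refused whole. The fingers move at their own pace and stop on an object; "grip_force" is the grip in N (left out, the last holds). Time passes only in rows, so rows that repeat a pose let the fingers close, or fill a call up. It gives the time, the measured TCP pose, the force and the opening at its end, in the units of the state.
- sense(): the state, without advancing time (a new reading comes with each control period).
- snapshot(name): name is "scene" or "top" or "wrist"; returns the picture (420x560x3 uint8, blue, green, red); there is no depth.
- camera_model(name): a dict with "vertical_fov" (degrees; the focal length in pixels is half the picture's height over the tangent of half this angle, whatever the lens; pixels are square), "cx", "cy" (the principal point, pixels), "R" (3x3) and "t" (3): a world point X has camera coordinates R X + t. Camera axes: x right, y down, z forward; pixel columns grow to the right and rows downward; lengths in m; the calibration is good to about 2 mm. A picture is of the moment at which its call begins: read the wrist's pose just before it. camera_model takes no time and is no camera call; for the wrist camera it gives the pose at the moment of the call.
- sign_off(): hands the job in, once; it reports no verdict.
The state is a dict: "t": time; "q": joint angles; "qd": joint speeds; "tau": joint torques, N m; "tcp_pos": TCP position; "tool_rot": TCP orientation; "force": force on the tool from outside, world axes, zero at the start; "ft_torque": the same for the moment, N m; "finger_gap": opening from 0.0 (shut) to 1.0 (fully open).
Only numpy, scipy, OpenCV 4.12 (cv2) and the standard library are available. Lean on these libraries where they do the work, as an engineer would, in place of code of your own. Each camera call takes 0.05 s, during which the arm holds its last target. There are 200 camera calls.

## Working session

There is one attempt and no reset: what is moved stays moved. The work goes in short steps, Python scripts to look and compute and a tool call to move; the robot and the scene stay as the last step left them, time stands still between calls to the robot, and variables do not carry over. Pictures are saved under pics/ and viewed, about 8 in all and at most 12, crops included, and the job is handed in when it is done.

Besides the shell and the picture viewer there is one more tool, called as name(argument=value, ...) on one line, values as JSON. step_arm: Moves the arm, as the interface text tells. Its arguments: {"type":"object","properties":{"increments":{"type":"array","items":{"type":"number"}},"grip_force":{"type":"number"}},"required":["increments"]}

```bash
mkdir -p pics; python3 - <<'E'
from station import *
import cv2
for n in("scene","top"):
    cv2.imwrite(f"pics/{n}0.png",cv2.resize(snapshot(n),(800,600),interpolation=cv2.INTER_CUBIC)); m=camera_model(n); print(n,m)
s=sense();print(s)
E
```

```text
scene {'vertical_fov': 42.6283455208921, 'cx': 281.66584031944114, 'cy': 199.79395551402956, 'R': array([[ 0.62622769,  0.77957161, -0.01034314],
       [ 0.4934317 , -0.40657398, -0.76891011],
       [-0.60362575,  0.47640917, -0.63927323]]), 't': array([-0.43156919, -0.18636587,  1.43244598])}
top {'vertical_fov': 56.91606604009626, 'cx': 289.06870843895257, 'cy': 208.16216257789583, 'R': array([[-0.0258734 , -0.99964474,  0.00640033],
       [-0.99221659,  0.02489997, -0.12200918],
       [ 0.12180646, -0.0095073 , -0.99250834]]), 't': array([0.10817189, 0.59062566, 0.94747712])}
{'t': 0.1, 'q': array([ 9.28457419e-01,  5.28363285e-01,  1.43379107e+00,  2.89775079e-05,
        1.18142003e+00, -1.78500694e-01]), 'qd': array([-0.00155357, -0.00205349, -0.00306097,  0.00086346, -0.00082138,
       -0.00014996]), 'tau': array([ 3.30567473e-04, -4.43303668e+01, -1.78586894e+01, -1.67230810e-04,
        3.85996420e-03, -3.87144055e-06]), 'tcp_pos': array([0.27918264, 0.55844674, 0.2304322 ]), 'tool_rot': array([ 0.16189047,  0.68846248, -0.16316783,  0.687886  ]), 'force': array([ 0.54046701, -0.21415303,  0.67909972]), 'ft_torque': array([-0.01344768,  0.01719082, -0.0084901 ]), 'finger_gap': 0.9990655309940517}
```

View pics/scene0.png

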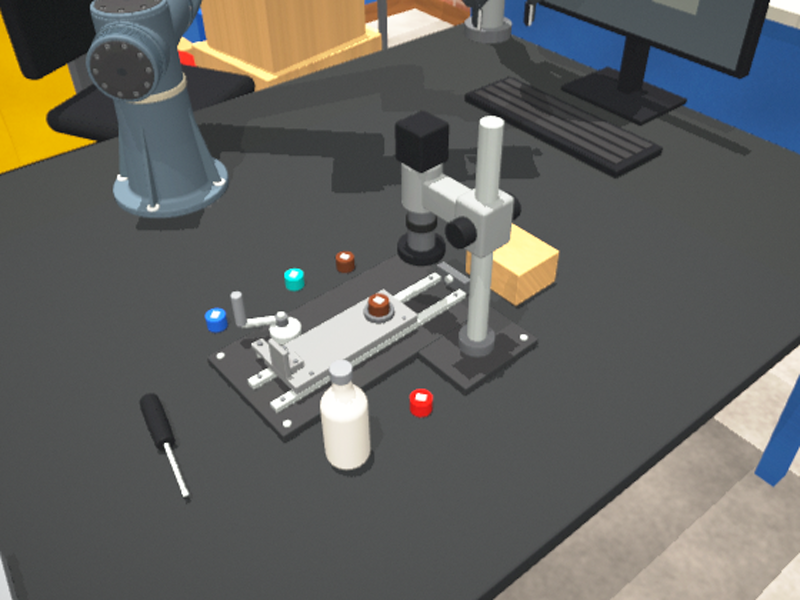

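View pics/top0.png

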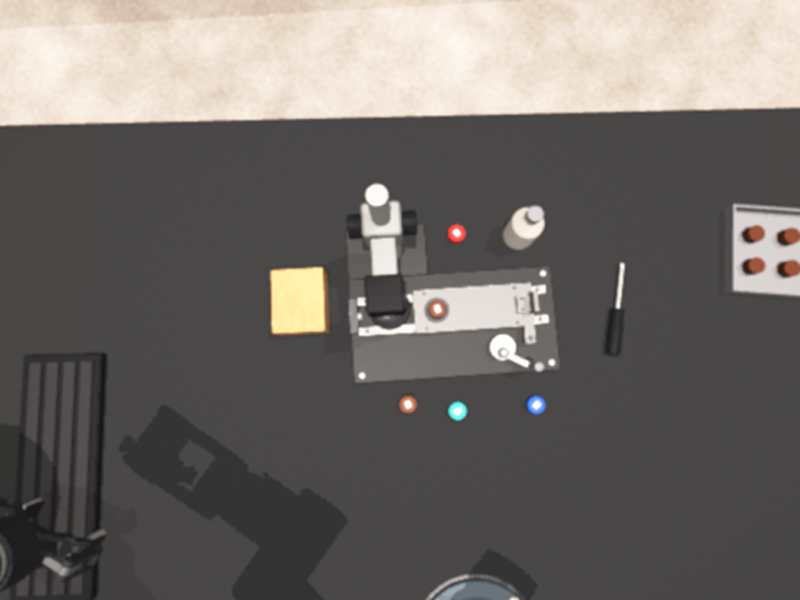

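The scene view shows the stage with the knob at about (238,297), the push plate at (280,355) and the specimen at (378,303). The top view shows the knob at about (539,367), the cam at (503,347), the push plate at (535,300) and the specimen at (437,309). Stage +y is roughly world +y. Next, an enlarged crop.

```bash
python3 - <<'E'
import cv2
from station import *
a=snapshot("top")[180:275,240:400];cv2.imwrite("pics/topc.png",cv2.resize(a,None,fx=5,fy=5,interpolation=cv2.INTER_CUBIC))
a=snapshot("scene")[180:310,140:330];cv2.imwrite("pics/scc.png",cv2.resize(a,None,fx=4,fy=4,interpolation=cv2.INTER_CUBIC))
E
```

```text
(no output)
```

View pics/topc.png

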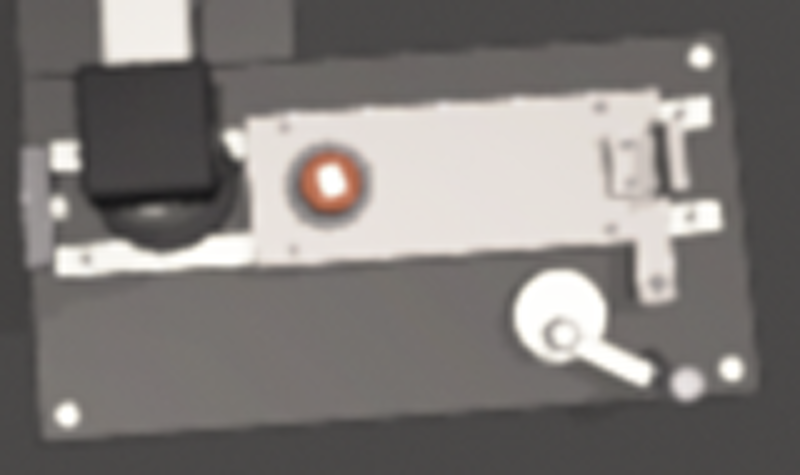

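View pics/scc.png

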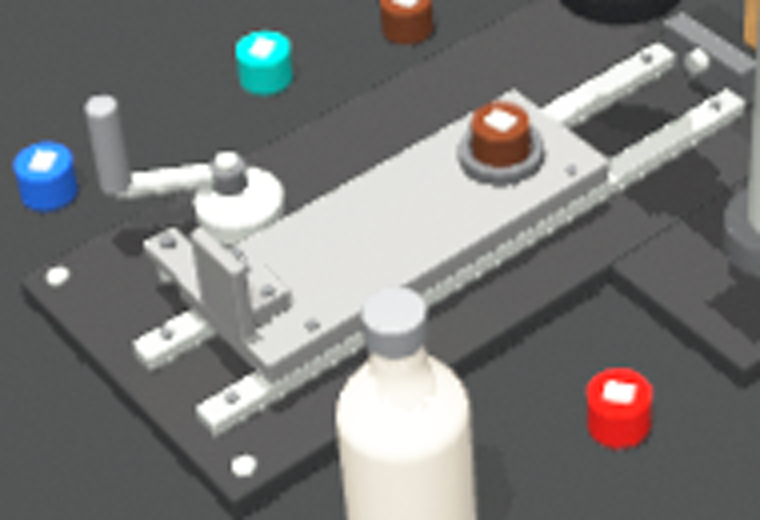

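The crops show, in the top crop: knob top (687,384), boss (562,333), specimen top (331,181), plate corners (757,390) and (42,438), and push plate top (678,155). I'll fit the stage pose to these.

```bash
cat > h.py <<'E'
import numpy as np
from station import *
from scipy.optimize import least_squares
def proj(n,X):
    m=camera_model(n);f=210/np.tan(np.radians(m["vertical_fov"]/2));c=m["R"]@X+m["t"]
    return np.array([m["cx"]+f*c[0]/c[2],m["cy"]+f*c[1]/c[2]])
def W(p,x,y,z):
    c,s=np.cos(p[2]),np.sin(p[2]);return np.array([p[0]+c*x-s*y,p[1]+s*x+c*y,z])
def knob(p,th,r=.055,z=.1):
    h=np.radians(200)+th;return W(p,-.082+r*np.sin(h),p[4]+r*np.cos(h),z)
E
python3 - <<'E'
from h import *
T=lambda u,v:np.array([240+u/5,180+v/5]); S=lambda u,v:np.array([140+u/4,180+v/4])
def obs(p):
    k=knob(p,p[5]);b=W(p,-.082,p[4],.055)
    pl=W(p,0,p[3]+.004,.088); sp=W(p,0,p[3]+.17,.069)
    c1=W(p,-.118,-.155,.014);c2=W(p,-.118,.215,.014)
    return [("top",k,T(687,384)),("top",b,T(562,333)),("top",pl,T(678,155)),("top",sp,T(331,181)),("top",c1,T(757,390)),("top",c2,T(42,438)),
     ("scene",k,S(101,104)),("scene",b,S(229,160)),("scene",sp,S(499,120)),("scene",pl,S(220,250)),("scene",c1,S(25,285))]
f=lambda p:np.concatenate([proj(n,X)-u for n,X,u in obs(p)])
r=least_squares(f,[.5,0,0,-.1,-.05,.4]);p=r.x;np.save("p.npy",p)
print(p,np.degrees(p[2]));print(r.fun.reshape(-1,2).round(1))
for th in np.arange(p[5],3.4,.3):print(round(th,2),knob(p,th).round(3))
for n,X in dict(push=W(p,0,p[3],.067),home=W(p,0,p[3]+.08,.067),lens=W(p,0,p[3]+.25,.1),axis=W(p,-.082,p[4],.03)).items():print(n,X.round(4))
from scipy.spatial.transform import Rotation as R
print(R.from_quat(sense()["tool_rot"]).as_matrix().round(3))
E
```

```text
[ 0.57302658 -0.00545194  0.04983802 -0.11137867 -0.050461    0.20248744] 2.855507929453504
[[-0.7 -0.7]
 [-0.1 -0.8]
 [-0.7 -1.5]
 [-0.5 -0.7]
 [ 0.2 -0.8]
 [-1.2  0.7]
 [-0.3 -0.4]
 [-0.9 -0.5]
 [-0.1  0. ]
 [-0.8 -0. ]
 [-1.7 -1.5]]
0.2 [ 0.467 -0.108  0.1  ]
0.5 [ 0.454 -0.098  0.1  ]
0.8 [ 0.445 -0.085  0.1  ]
1.1 [ 0.439 -0.069  0.1  ]
1.4 [ 0.439 -0.053  0.1  ]
1.7 [ 0.444 -0.037  0.1  ]
2.0 [ 0.453 -0.023  0.1  ]
2.3 [ 0.465 -0.013  0.1  ]
2.6 [ 0.481 -0.007  0.1  ]
2.9 [ 0.497 -0.005  0.1  ]
3.2 [ 0.513 -0.008  0.1  ]
push [ 0.5786 -0.1167  0.067 ]
home [ 0.5746 -0.0368  0.067 ]
lens [0.5661 0.133  0.1   ]
axis [ 0.4936 -0.0599  0.03  ]
[[-0.001  0.447  0.894]
 [-0.001  0.894 -0.447]
 [-1.    -0.001 -0.   ]]
```

```bash
cat >> h.py <<'E'
from scipy.spatial.transform import Rotation as R
def rows(ways,cl=1):
    """ways: (x,y,z,face angle of -z in deg or None) -> 5-number rows"""
    s=sense();M=R.from_quat(s["tool_rot"]).as_matrix();P=s["tcp_pos"];a0=np.degrees(np.arctan2(-M[1,2],-M[0,2]))
    print("t %.2f"%s["t"],"tcp",P.round(4),"face",a0.round(1),"F",s["force"].round(1),"q",s["q"].round(2))
    out=[]
    for x,y,z,a in ways:
        d=M.T@(np.array([x,y,z])-P)/.06; t=0 if a is None else ((a0-a+180)%360-180)/5
        out.append([round(v,2) for v in (*d,t,cl)])
    for i in range(0,len(out),5):print(sum(out[i:i+5],[]))
def push(p,ths,gap,z=.062):
    w=[]
    for th in ths:
        k=knob(p,th);a=-th-np.radians(200)+p[2]  # tangent direction (world angle)
        w.append((k[0]-gap*np.cos(a),k[1]-gap*np.sin(a),z,np.degrees(a)))
    return w
E
python3 - <<'E'
from h import *
p=np.load("p.npy");print(push(p,[p[5]],.032))
A=np.array
pts=[A([.279,.558]),A([.36,.2])]
rows([(.30,.50,.231,None),(.315,.44,.231,None),(.33,.38,.231,None),(.345,.32,.231,None),(.355,.26,.231,None)])
E
```

```text
[(np.float64(0.49524736191749924), np.float64(-0.12354680669028911), 0.062, np.float64(-208.74616800918523))]
t 0.20 tcp [0.2793 0.5586 0.2307] face 153.4 F [-0.1 -0.4  0.6] q [ 0.93  0.53  1.43 -0.    1.18 -0.18]
[np.float64(-0.0), np.float64(-0.72), np.float64(0.75), 0, 1, np.float64(-0.0), np.float64(-1.5), np.float64(1.42), 0, 1, np.float64(-0.0), np.float64(-2.28), np.float64(2.09), 0, 1, np.float64(-0.0), np.float64(-3.07), np.float64(2.76), 0, 1, np.float64(-0.0), np.float64(-3.89), np.float64(3.36), 0, 1]
```

step_arm(increments=[0, -0.7, 0.75, 0, 1, 0, -1.5, 1.4, 0, 1, 0, -2.3, 2.1, 0, 1, 0, -3.1, 2.75, 0, 1, 0, -3.9, 3.35, 0, 1])

```text
t: 0.82
tcp_pos: [0.3548, 0.2576, 0.2311]
tool_rot: [0.162, 0.688, -0.163, 0.688]
force: [1.6, -0.1, -0.3]
finger_gap: -0.001
```

```bash
python3 - <<'E'
from h import *
rows([(.365,.20,.231,None),(.38,.14,.231,None),(.395,.08,.231,None),(.405,.02,.231,None),(.415,-.04,.231,None)])
E
```

```text
t 0.82 tcp [0.3548 0.2576 0.2311] face 153.4 F [ 1.6 -0.1 -0.3] q [ 0.37  0.28  1.88 -0.    0.98 -0.73]
[np.float64(0.0), np.float64(-0.78), np.float64(0.58), 0, 1, np.float64(0.0), np.float64(-1.57), np.float64(1.25), 0, 1, np.float64(0.0), np.float64(-2.35), np.float64(1.92), 0, 1, np.float64(0.01), np.float64(-3.17), np.float64(2.52), 0, 1, np.float64(0.01), np.float64(-3.99), np.float64(3.11), 0, 1]
```

step_arm(increments=[0, -0.8, 0.6, 0, 1, 0, -1.6, 1.25, 0, 1, 0, -2.35, 1.9, 0, 1, 0, -3.2, 2.5, 0, 1, 0, -4.0, 3.1, 0, 1])

```text
t: 1.45
tcp_pos: [0.414, -0.0423, 0.2316]
tool_rot: [0.162, 0.688, -0.163, 0.689]
force: [1.6, -0.6, -0.6]
finger_gap: -0.0
```

```bash
python3 - <<'E'
from h import *
rows([(.44,-.08,.231,None),(.475,-.115,.231,151),(.497,-.124,.20,151),(.497,-.124,.16,151),(.497,-.124,.12,151)])
E
```

```text
t 1.45 tcp [ 0.414  -0.0423  0.2316] face 153.4 F [ 1.6 -0.6 -0.6] q [-0.37  0.25  1.93 -0.    0.97 -1.48]
[np.float64(0.01), np.float64(-0.37), np.float64(0.67), 0, 1, np.float64(0.01), np.float64(-0.63), np.float64(1.45), np.float64(0.48), 1, np.float64(0.53), np.float64(-0.6), np.float64(1.85), np.float64(0.48), 1, np.float64(1.2), np.float64(-0.6), np.float64(1.84), np.float64(0.48), 1, np.float64(1.86), np.float64(-0.6), np.float64(1.84), np.float64(0.48), 1]
```

step_arm(increments=[0, -0.37, 0.67, 0, 1, 0, -0.63, 1.45, 0.5, 1, 0.53, -0.6, 1.85, 0.5, 1, 1.2, -0.6, 1.85, 0.5, 1, 1.85, -0.6, 1.85, 0.5, 1])

```text
t: 2.08
tcp_pos: [0.4976, -0.1247, 0.1195]
tool_rot: [0.177, 0.684, -0.178, 0.685]
force: [-0.5, 0.6, 0.1]
finger_gap: -0.002
```

```bash
python3 - <<'E'
from h import *
import cv2
rows([(.497,-.124,.062,151)])
a=snapshot("scene")[130:310,120:360];cv2.imwrite("pics/s1.png",cv2.resize(a,None,fx=3.3,fy=3.3,interpolation=cv2.INTER_CUBIC))
E
```

```text
t 2.08 tcp [ 0.4976 -0.1247  0.1195] face 150.9 F [-0.5  0.6  0.1] q [-0.46  0.55  1.82 -0.    0.77 -1.53]
[np.float64(0.96), np.float64(0.01), np.float64(-0.02), np.float64(-0.02), 1]
```

View pics/s1.png

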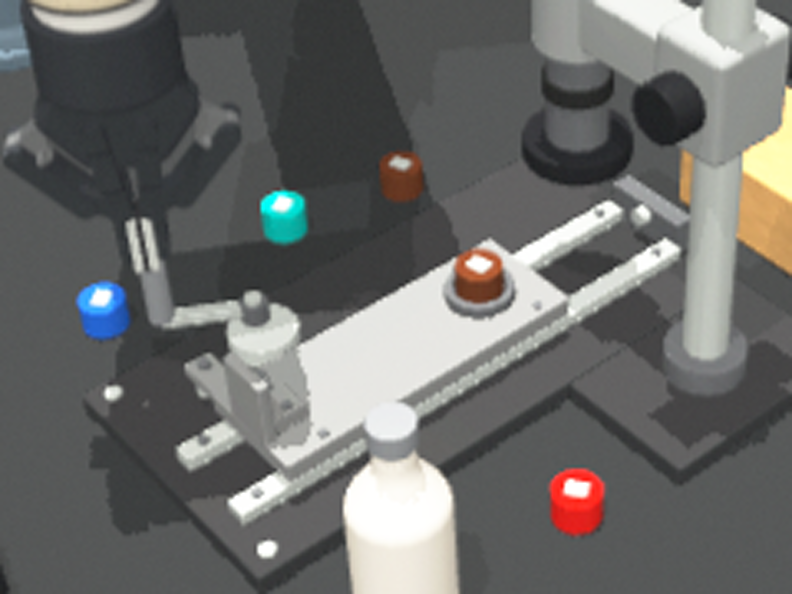

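The crop shows the shut fingers at (145,250), in front of and clear of the knob at (158,295). The push plate and the mounts are undisturbed. I'll go down and begin the push.

step_arm(increments=[0.5, 0, 0, 0, 1, 0.95, 0, 0, 0, 1, 0.95, 0, 0, 0, 1, 0.95, 0, -0.1, 0, 1, 0.95, 0, -0.15, 0, 1])

```text
t: 2.75
tcp_pos: [0.4863, -0.1186, 0.0596]
tool_rot: [0.178, 0.687, -0.177, 0.682]
force: [-0.1, 0.4, 0.2]
finger_gap: -0.002
```

```bash
python3 - <<'E'
from h import *
p=np.load("p.npy")
rows(push(p,[.2,.3,.4,.5,.6],.019))
E
```

```text
t 2.75 tcp [ 0.4863 -0.1186  0.0596] face 150.9 F [-0.1  0.4  0.2] q [-0.46  0.65  1.87 -0.    0.62 -1.52]
[np.float64(-0.04), np.float64(0.0), np.float64(-0.04), np.float64(-0.1), 1, np.float64(-0.04), np.float64(-0.03), np.float64(-0.14), np.float64(1.05), 1, np.float64(-0.04), np.float64(-0.05), np.float64(-0.23), np.float64(2.19), 1, np.float64(-0.04), np.float64(-0.06), np.float64(-0.33), np.float64(3.34), 1, np.float64(-0.04), np.float64(-0.05), np.float64(-0.43), np.float64(4.48), 1]
```

step_arm(increments=[0, 0, -0.05, 0, 1, 0, -0.03, -0.14, 1, 1, 0, -0.05, -0.23, 2.2, 1, 0, -0.06, -0.33, 3.3, 1, 0, -0.05, -0.43, 4.5, 1])

```text
t: 3.38
tcp_pos: [0.4637, -0.1101, 0.0608]
tool_rot: [0.308, 0.637, -0.309, 0.636]
force: [-0.8, -3.3, 0.9]
finger_gap: -0.003
```

```bash
python3 - <<'E'
from h import *
p=np.load("p.npy")
rows(push(p,[.7,.8,.9,1.0,1.1],.019,.06))
E
```

```text
t 3.38 tcp [ 0.4637 -0.1101  0.0608] face 128.2 F [-0.8 -3.3  0.9] q [-0.47  0.63  1.94 -0.    0.57 -1.13]
[np.float64(0.01), np.float64(-0.03), np.float64(-0.12), np.float64(1.1), 1, np.float64(0.01), np.float64(-0.05), np.float64(-0.22), np.float64(2.25), 1, np.float64(0.01), np.float64(-0.06), np.float64(-0.31), np.float64(3.39), 1, np.float64(0.01), np.float64(-0.06), np.float64(-0.41), np.float64(4.54), 1, np.float64(0.01), np.float64(-0.05), np.float64(-0.51), np.float64(5.68), 1]
```

step_arm(increments=[0, -0.03, -0.12, 1.1, 1, 0, -0.05, -0.22, 2.2, 1, 0, -0.06, -0.31, 3.4, 1, 0, -0.06, -0.41, 4.5, 1, 0, -0.05, -0.51, 5.7, 1])

```text
t: 4.0
tcp_pos: [0.4432, -0.0887, 0.0616]
tool_rot: [0.456, 0.539, -0.457, 0.541]
force: [0.1, -2.2, -0.0]
finger_gap: -0.0
```

```bash
python3 - <<'E'
from h import *
p=np.load("p.npy")
rows(push(p,[1.2,1.3,1.4,1.5,1.6],.019,.06))
E
```

```text
t 4.00 tcp [ 0.4432 -0.0887  0.0616] face 99.6 F [ 0.1 -2.2 -0. ] q [-0.44  0.62  2.   -0.    0.52 -0.61]
[np.float64(0.03), np.float64(-0.03), np.float64(-0.1), np.float64(1.09), 1, np.float64(0.03), np.float64(-0.05), np.float64(-0.2), np.float64(2.24), 1, np.float64(0.03), np.float64(-0.06), np.float64(-0.3), np.float64(3.39), 1, np.float64(0.03), np.float64(-0.06), np.float64(-0.39), np.float64(4.53), 1, np.float64(0.03), np.float64(-0.05), np.float64(-0.49), np.float64(5.68), 1]
```

The rows repeat at each angle, so I'll reuse them.

step_arm(increments=[0.02, -0.03, -0.1, 1.1, 1, 0.02, -0.05, -0.2, 2.2, 1, 0.02, -0.06, -0.3, 3.4, 1, 0.02, -0.06, -0.4, 4.5, 1, 0.02, -0.05, -0.5, 5.7, 1])

```text
t: 4.62
tcp_pos: [0.4365, -0.0604, 0.0612]
tool_rot: [0.576, 0.408, -0.576, 0.412]
force: [1.0, -3.5, 0.7]
finger_gap: 0.004
```

```bash
python3 - <<'E'
from h import *
p=np.load("p.npy")
rows(push(p,[1.7,1.8,1.9,2.0,2.1],.019,.06))
E
```

```text
t 4.62 tcp [ 0.4365 -0.0604  0.0612] face 70.9 F [ 1.  -3.5  0.7] q [-0.39  0.61  2.03 -0.01  0.5  -0.05]
[np.float64(0.02), np.float64(-0.04), np.float64(-0.09), np.float64(1.09), 1, np.float64(0.02), np.float64(-0.06), np.float64(-0.19), np.float64(2.23), 1, np.float64(0.02), np.float64(-0.07), np.float64(-0.28), np.float64(3.38), 1, np.float64(0.02), np.float64(-0.07), np.float64(-0.38), np.float64(4.53), 1, np.float64(0.02), np.float64(-0.06), np.float64(-0.48), np.float64(5.67), 1]
```

step_arm(increments=[0.02, -0.04, -0.1, 1.1, 1, 0.02, -0.06, -0.2, 2.2, 1, 0.02, -0.07, -0.3, 3.4, 1, 0.02, -0.07, -0.4, 4.5, 1, 0.02, -0.06, -0.5, 5.7, 1])

```text
t: 5.25
tcp_pos: [0.4438, -0.0314, 0.0607]
tool_rot: [0.661, 0.252, -0.658, 0.258]
force: [-0.8, -2.5, 0.5]
finger_gap: -0.003
```

```bash
python3 - <<'E'
from h import *
p=np.load("p.npy")
rows(push(p,[2.2,2.3,2.4,2.5,2.6],.019,.06))
E
```

```text
t 5.25 tcp [ 0.4438 -0.0314  0.0607] face 42.2 F [-0.8 -2.5  0.5] q [-0.32  0.61  2.02 -0.01  0.5   0.52]
[np.float64(0.01), np.float64(-0.03), np.float64(-0.07), np.float64(1.08), 1, np.float64(0.01), np.float64(-0.05), np.float64(-0.16), np.float64(2.23), 1, np.float64(0.01), np.float64(-0.06), np.float64(-0.26), np.float64(3.37), 1, np.float64(0.01), np.float64(-0.06), np.float64(-0.36), np.float64(4.52), 1, np.float64(0.01), np.float64(-0.05), np.float64(-0.45), np.float64(5.67), 1]
```

step_arm(increments=[0.01, -0.03, -0.1, 1.1, 1, 0.01, -0.05, -0.2, 2.2, 1, 0.01, -0.06, -0.28, 3.4, 1, 0.01, -0.06, -0.38, 4.5, 1, 0.01, -0.05, -0.47, 5.7, 1])

```text
t: 5.88
tcp_pos: [0.4619, -0.0102, 0.0606]
tool_rot: [0.704, 0.081, -0.7, 0.086]
force: [-2.3, -2.3, 0.3]
finger_gap: -0.003
```

```bash
python3 - <<'E'
from h import *
import cv2
p=np.load("p.npy")
rows(push(p,[2.7,2.8,2.9,3.0,3.1],.019,.06))
a=snapshot("scene")[130:310,120:360];cv2.imwrite("pics/s2.png",cv2.resize(a,None,fx=3.3,fy=3.3,interpolation=cv2.INTER_CUBIC))
E
```

```text
t 5.88 tcp [ 0.4619 -0.0102  0.0606] face 13.6 F [-2.3 -2.3  0.3] q [-0.26  0.62  1.98 -0.01  0.53  1.08]
[np.float64(0.01), np.float64(-0.01), np.float64(-0.09), np.float64(1.08), 1, np.float64(0.01), np.float64(-0.03), np.float64(-0.19), np.float64(2.23), 1, np.float64(0.01), np.float64(-0.04), np.float64(-0.28), np.float64(3.37), 1, np.float64(0.01), np.float64(-0.04), np.float64(-0.38), np.float64(4.52), 1, np.float64(0.01), np.float64(-0.03), np.float64(-0.48), np.float64(5.66), 1]
```

View pics/s2.png

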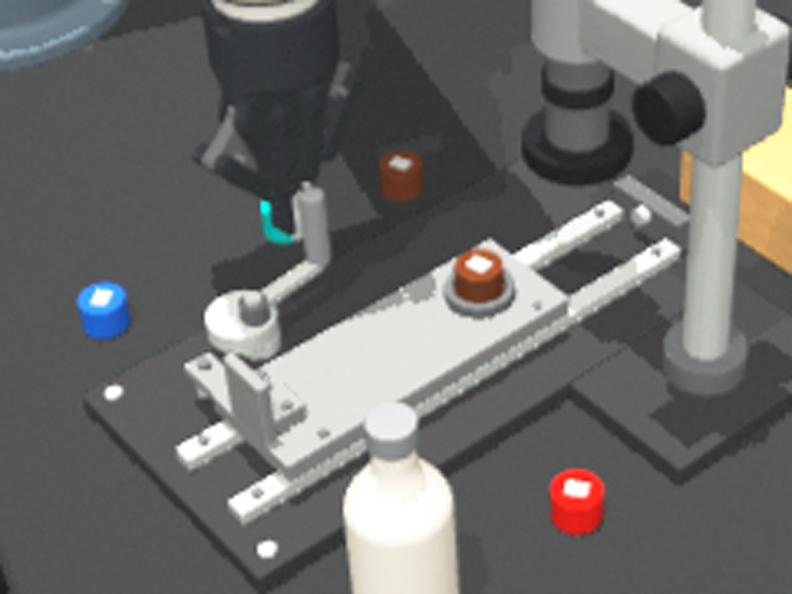

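The lever has come round. The knob is at (312,200), pointing forward, with the fingers behind it and the disc's high side outward. I'll finish the turn.

step_arm(increments=[0.01, -0.01, -0.1, 1.1, 1, 0.01, -0.03, -0.2, 2.2, 1, 0.01, -0.04, -0.3, 3.4, 1, 0.01, -0.04, -0.4, 4.5, 1, 0.01, -0.03, -0.5, 5.7, 1])

```text
t: 6.55
tcp_pos: [0.4898, -0.0011, 0.0604]
tool_rot: [0.703, -0.095, -0.699, -0.091]
force: [-3.2, -1.7, 1.1]
finger_gap: 0.002
```

```bash
python3 - <<'E'
from h import *
import cv2
p=np.load("p.npy")
rows(push(p,[3.14,3.17,3.2],.019,.06))
m=snapshot("top")
a=m[180:275,240:400];cv2.imwrite("pics/t3.png",cv2.resize(a,None,fx=5,fy=5,interpolation=cv2.INTER_CUBIC))
a=snapshot("scene")[180:310,140:330];b=cv2.resize(a,None,fx=4,fy=4,interpolation=cv2.INTER_CUBIC)
for th,c in((2.9,(0,0,255)),(3.14,(0,255,0)),(3.3,(255,0,0))):
    u=(proj("scene",knob(p,th))-[140,180])*4;print(th,u.round());cv2.circle(b,tuple(u.astype(int).tolist()),3,c,-1)
cv2.imwrite("pics/s3.png",b)
E
```

```text
t 6.55 tcp [ 0.4898 -0.0011  0.0604] face -15.2 F [-3.2 -1.7  1.1] q [-0.23  0.64  1.91 -0.01  0.59  1.62]
[np.float64(0.01), np.float64(0.0), np.float64(-0.03), np.float64(0.38), 1, np.float64(0.01), np.float64(-0.0), np.float64(-0.06), np.float64(0.72), 1, np.float64(0.01), np.float64(-0.01), np.float64(-0.09), np.float64(1.07), 1]
2.9 [313.  47.]
3.14 [324.  61.]
3.3 [328.  72.]
```

View pics/s3.png

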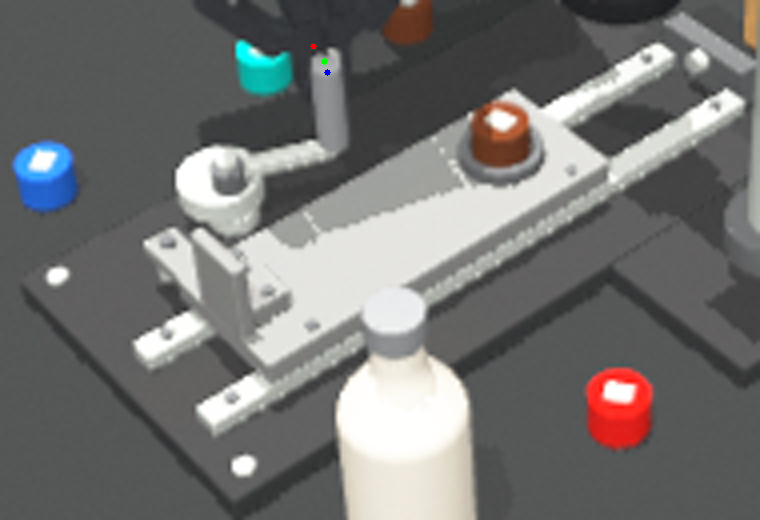

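The knob top is at about (326,57), which is roughly 3.08 rad. I'll push a few mm more, then back off.

step_arm(increments=[0, 0, -0.04, 0.4, 1, 0, 0, -0.08, 0.7, 1, 0, 0, -0.09, 0.7, 1, 0, 0, -0.09, 0.7, 1, 0, 0, 0.2, 0.7, 1])

```text
t: 7.28
tcp_pos: [0.4823, 0.0009, 0.0607]
tool_rot: [0.703, -0.116, -0.693, -0.111]
force: [-1.0, 0.3, -0.5]
finger_gap: -0.004
```

step_arm(increments=[-0.3, 0, 0.2, 0, 1, -1.2, 0, 0.2, 0, 1, -1.7, 0, 0.2, 0, 1, -1.7, 0.5, 0.4, 0, 1, -1.7, 1.2, 0.4, 0, 1])

```text
t: 7.9
tcp_pos: [0.4362, -0.0597, 0.1636]
tool_rot: [0.704, -0.115, -0.692, -0.11]
force: [0.0, 0.1, -1.0]
finger_gap: -0.002
```

```bash
python3 - <<'E'
from h import *
import cv2
p=np.load("p.npy")
rows([])
b=cv2.resize(snapshot("scene")[180:310,140:330],None,fx=4,fy=4,interpolation=cv2.INTER_CUBIC)
a=cv2.resize(snapshot("top")[180:275,240:400],(760,451),interpolation=cv2.INTER_CUBIC)
for th in (3.0,3.14,3.3):print(th,((proj("scene",knob(p,th))-[140,180])*4).round(),((proj("top",knob(p,th))-[240,180])*4.75).round())
cv2.imwrite("pics/s4.png",np.vstack([b[:240],a[150:]]))
E
```

```text
t 7.90 tcp [ 0.4362 -0.0597  0.1636] face -18.3 F [ 0.   0.1 -1. ] q [-0.39  0.39  1.96 -0.    0.77  1.5 ]
3.0 [319.  53.] [438. 295.]
3.14 [324.  61.] [441. 280.]
3.3 [328.  72.] [447. 264.]
```

View pics/s4.png

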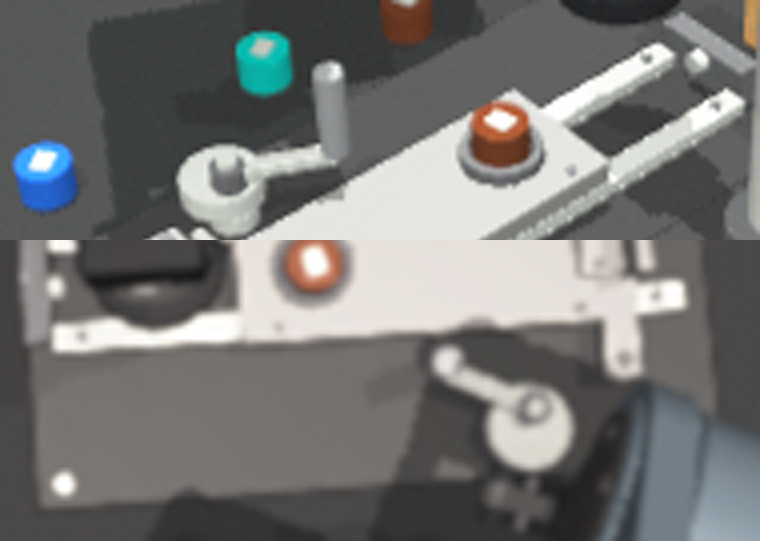

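The knob top is at (328,70) in the scene and (447,360) in the top view. That puts it at about 3.2 to 3.25 rad, with the low side towards the carriage and the fingers clear. Next I'll go behind the push plate.

```bash
python3 - <<'E'
from h import *
rows([(.45,-.11,.18,-9),(.475,-.15,.18,1),(.52,-.168,.18,11),(.56,-.168,.18,21),(.581,-.168,.18,31)])
E
```

```text
t 8.00 tcp [ 0.4362 -0.0623  0.1633] face -18.7 F [-0.6  0.5  0.4] q [-0.39  0.39  1.96 -0.01  0.77  1.51]
[np.float64(-0.27), np.float64(0.68), np.float64(-0.48), np.float64(-1.93), 1, np.float64(-0.25), np.float64(1.18), np.float64(-1.08), np.float64(-3.93), 1, np.float64(-0.24), np.float64(1.22), np.float64(-1.89), np.float64(-5.93), 1, np.float64(-0.23), np.float64(1.01), np.float64(-2.52), np.float64(-7.93), 1, np.float64(-0.22), np.float64(0.9), np.float64(-2.85), np.float64(-9.93), 1]
```

step_arm(increments=[-0.27, 0.68, -0.48, -1.9, 1, -0.25, 1.18, -1.1, -3.9, 1, -0.25, 1.22, -1.9, -5.9, 1, -0.23, 1.0, -2.5, -7.9, 1, -0.22, 0.9, -2.85, -9.9, 1])

```text
t: 8.62
tcp_pos: [0.5837, -0.1686, 0.1799]
tool_rot: [0.686, 0.184, -0.676, 0.196]
force: [0.3, -0.1, -0.4]
finger_gap: -0.001
```

```bash
python3 - <<'E'
from h import *
rows([(.581,-.168,.18,41),(.581,-.168,.18,51),(.581,-.168,.18,61),(.581,-.168,.18,71),(.581,-.168,.16,81)])
E
```

```text
t 8.62 tcp [ 0.5837 -0.1686  0.1799] face 31.2 F [ 0.3 -0.1 -0.4] q [-0.46  0.56  1.54 -0.    1.02  0.56]
[np.float64(-0.0), np.float64(-0.03), np.float64(0.03), np.float64(-1.96), 1, np.float64(-0.0), np.float64(-0.03), np.float64(0.03), np.float64(-3.96), 1, np.float64(-0.0), np.float64(-0.03), np.float64(0.03), np.float64(-5.96), 1, np.float64(-0.0), np.float64(-0.03), np.float64(0.03), np.float64(-7.96), 1, np.float64(0.33), np.float64(-0.04), np.float64(0.04), np.float64(-9.96), 1]
```

step_arm(increments=[0, -0.03, 0.03, -2, 1, 0, -0.03, 0.03, -4, 1, 0, -0.03, 0.03, -6, 1, 0, -0.03, 0.03, -8, 1, 0.3, -0.03, 0.03, -10, 1])

```text
t: 9.25
tcp_pos: [0.5838, -0.1688, 0.1631]
tool_rot: [0.538, 0.452, -0.533, 0.471]
force: [-1.0, -0.3, -0.5]
finger_gap: -0.001
```

```bash
python3 - <<'E'
from h import *
rows([(.581,-.165,.13,92.8),(.581,-.165,.10,92.8),(.581,-.165,.07,92.8),(.581,-.165,.052,92.8),(.581,-.16,.052,92.8)])
E
```

```text
t 9.25 tcp [ 0.5838 -0.1688  0.1631] face 81.5 F [-1.  -0.3 -0.5] q [-0.46  0.58  1.56 -0.    0.97 -0.31]
[np.float64(0.55), np.float64(-0.07), np.float64(-0.06), np.float64(-2.25), 1, np.float64(1.05), np.float64(-0.08), np.float64(-0.07), np.float64(-2.25), 1, np.float64(1.55), np.float64(-0.1), np.float64(-0.07), np.float64(-2.25), 1, np.float64(1.85), np.float64(-0.1), np.float64(-0.08), np.float64(-2.25), 1, np.float64(1.85), np.float64(-0.12), np.float64(-0.16), np.float64(-2.25), 1]
```

step_arm(increments=[0.5, -0.05, -0.05, -1.5, 1, 1.0, -0.05, -0.05, -2.25, 1, 1.5, -0.05, -0.05, -2.25, 1, 1.85, -0.05, -0.05, -2.25, 1, 1.85, -0.05, -0.05, -2.25, 1])

```text
t: 9.88
tcp_pos: [0.5835, -0.1664, 0.0503]
tool_rot: [0.489, 0.503, -0.486, 0.521]
force: [0.2, -0.4, -0.5]
finger_gap: -0.002
```

```bash
python3 - <<'E'
from h import *
import cv2
p=np.load("p.npy");c=lambda s:W(p,0,p[3]-.011+s,.052)
rows([(*c(s),92.8) for s in (-.025,-.015,-.008,-.003,.002)])
b=cv2.resize(snapshot("scene")[130:310,120:360],None,fx=3.3,fy=3.3,interpolation=cv2.INTER_CUBIC);cv2.imwrite("pics/s5.png",b)
E
```

```text
t 9.88 tcp [ 0.5835 -0.1664  0.0503] face 92.8 F [ 0.2 -0.4 -0.5] q [-0.46  0.74  1.63 -0.    0.75 -0.51]
[np.float64(-0.03), np.float64(-0.04), np.float64(-0.23), np.float64(0.0), 1, np.float64(-0.03), np.float64(-0.04), np.float64(-0.4), np.float64(0.0), 1, np.float64(-0.04), np.float64(-0.04), np.float64(-0.51), np.float64(0.0), 1, np.float64(-0.04), np.float64(-0.04), np.float64(-0.6), np.float64(0.0), 1, np.float64(-0.04), np.float64(-0.04), np.float64(-0.68), np.float64(0.0), 1]
```

View pics/s5.png

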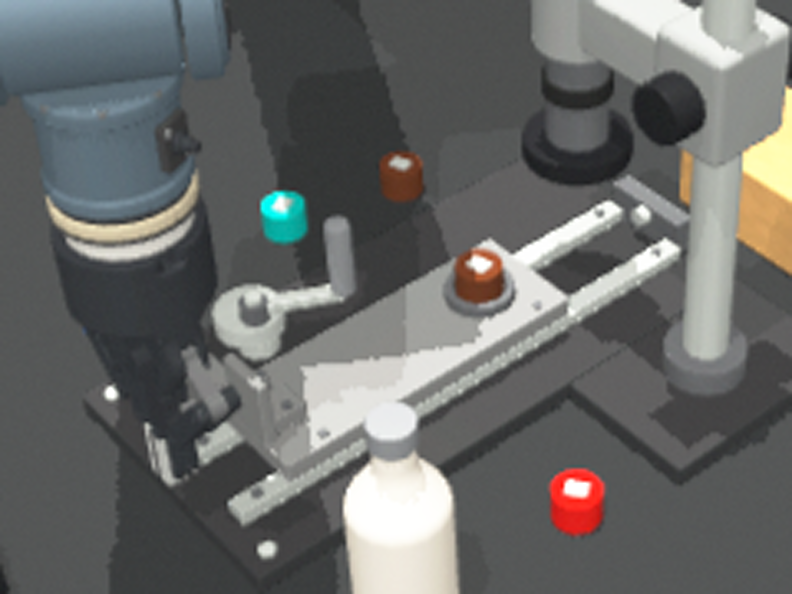

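The fingers are down at (175,465), behind the push plate at (250,390). The specimen is seated, and the lever is forward at (338,225). The bottle is to the +x side, so I'll check its clearance while approaching contact slowly.

step_arm(increments=[0, -0.05, -0.23, 0, 1, 0, -0.05, -0.4, 0, 1, 0, -0.05, -0.5, 0, 1, 0, -0.05, -0.6, 0, 1, 0, -0.05, -0.68, 0, 1])

```text
t: 10.55
tcp_pos: [0.5796, -0.1265, 0.0512]
tool_rot: [0.489, 0.502, -0.486, 0.523]
force: [-1.4, -3.0, 1.3]
finger_gap: -0.002
```

```bash
python3 - <<'E'
from h import *
p=np.load("p.npy");c=lambda s:W(p,0,p[3]-.011+s,.052)
rows([(*c(s),92.8) for s in (.008,.014,.020,.026,.032)])
# bottle: cap top (535,213) in 800px top view and (341,370) scene
r=least_squares(lambda x:np.concatenate([proj("top",np.r_[x[:2],.15])-np.array([535,213])*.7,proj("scene",np.r_[x[:2],.15])-np.array([341,368])*.7]),[.69,-.08]);print("bottle",r.x,r.fun.round(1))
E
```

```text
t 10.55 tcp [ 0.5796 -0.1265  0.0512] face 92.9 F [-1.4 -3.   1.3] q [-0.4   0.73  1.66 -0.01  0.72 -0.44]
[np.float64(-0.02), np.float64(-0.01), np.float64(-0.11), np.float64(0.01), 1, np.float64(-0.02), np.float64(-0.01), np.float64(-0.21), np.float64(0.01), 1, np.float64(-0.02), np.float64(-0.01), np.float64(-0.31), np.float64(0.01), 1, np.float64(-0.02), np.float64(-0.01), np.float64(-0.41), np.float64(0.01), 1, np.float64(-0.02), np.float64(-0.01), np.float64(-0.51), np.float64(0.01), 1]
bottle [ 0.71137451 -0.10426902] [-0.2 -0.4 -0.3 -0.2]
```

In contact at about 3 N, and the bottle edge is about 100 mm away. I'll push on smoothly.

step_arm(increments=[0, 0, -0.08, 0, 1, 0, 0, -0.17, 0, 1, 0, 0, -0.26, 0, 1, 0, 0, -0.35, 0, 1, 0, 0, -0.44, 0, 1])

```text
t: 11.18
tcp_pos: [0.5786, -0.0999, 0.0509]
tool_rot: [0.489, 0.502, -0.486, 0.523]
force: [-0.9, -3.0, 2.9]
finger_gap: -0.004
```

step_arm(increments=[0, 0, -0.09, 0, 1, 0, 0, -0.17, 0, 1, 0, 0, -0.25, 0, 1, 0, 0, -0.32, 0, 1, 0, 0, -0.39, 0, 1])

```text
t: 11.8
tcp_pos: [0.5777, -0.0763, 0.0506]
tool_rot: [0.489, 0.502, -0.485, 0.523]
force: [0.2, -2.7, 2.7]
finger_gap: -0.001
```

```bash
python3 - <<'E'
from h import *
p=np.load("p.npy");c=lambda s:W(p,0,p[3]-.011+s,.052)
rows([(*c(s),92.8) for s in (.06,.07,.08)])
E
```

```text
t 11.80 tcp [ 0.5777 -0.0763  0.0506] face 92.8 F [ 0.2 -2.7  2.7] q [-0.32  0.72  1.69 -0.01  0.7  -0.36]
[np.float64(-0.03), np.float64(-0.02), np.float64(-0.14), np.float64(0.01), 1, np.float64(-0.03), np.float64(-0.02), np.float64(-0.31), np.float64(0.01), 1, np.float64(-0.03), np.float64(-0.02), np.float64(-0.48), np.float64(0.01), 1]
```

step_arm(increments=[0, 0, -0.08, 0, 1, 0, 0, -0.16, 0, 1, 0, 0, -0.23, 0, 1, 0, 0, -0.29, 0, 1, 0, 0, -0.34, 0, 1])

```text
t: 12.42
tcp_pos: [0.5768, -0.0557, 0.0502]
tool_rot: [0.489, 0.501, -0.485, 0.523]
force: [0.6, -4.0, 2.3]
finger_gap: 0.002
```

step_arm(increments=[0, 0, -0.04, 0, 1, 0, 0, -0.07, 0, 1, 0, 0, -0.1, 0, 1, 0, 0, -0.12, 0, 1, 0, 0, -0.14, 0, 1])

```text
t: 13.05
tcp_pos: [0.5766, -0.0489, 0.0501]
tool_rot: [0.488, 0.501, -0.486, 0.524]
force: [-0.8, -11.3, 1.4]
finger_gap: 0.001
```

Force has risen to 11 N at y=-0.049 (home expected at -0.048). I'll press a little more to confirm the stop, then retreat.

step_arm(increments=[0, 0, -0.04, 0, 1, 0, 0, -0.05, 0, 1, 0, 0, -0.06, 0, 1, 0, 0, -0.06, 0, 1, 0, 0, -0.06, 0, 1])

```text
t: 13.68
tcp_pos: [0.5766, -0.049, 0.0502]
tool_rot: [0.487, 0.5, -0.486, 0.526]
force: [-0.7, -15.5, 1.5]
finger_gap: 0.0
```

step_arm(increments=[0, 0, 0.1, 0, 1, 0, 0, 0.4, 0, 1, 0, 0, 0.8, 0, 1, -0.6, 0, 1.2, 0, 1, -1.4, 0, 1.4, 0, 1])

```text
t: 14.3
tcp_pos: [0.5777, -0.1319, 0.1356]
tool_rot: [0.487, 0.501, -0.487, 0.524]
force: [1.7, -0.8, 0.4]
finger_gap: 0.006
```

```bash
python3 - <<'E'
from h import *
import cv2
p=np.load("p.npy");rows([])
q=lambda s:W(p,0,p[3]+.17+s,.069)
for s in(.076,.08):print(s,(proj("scene",q(s))-[140,180]).round(1)*4,"pushtop",(proj("scene",W(p,0,p[3]+.004+s,.088))-[140,180]).round(1)*4)
b=cv2.resize(snapshot("scene")[160:310,140:340],None,fx=4,fy=4,interpolation=cv2.INTER_CUBIC);cv2.imwrite("pics/s6.png",b)
E
```

```text
t 14.30 tcp [ 0.5777 -0.1319  0.1356] face 92.9 F [ 1.7 -0.8  0.4] q [-0.41  0.6   1.62 -0.01  0.89 -0.45]
0.076 [611.2  55.2] pushtop [351.2 173.6]
0.08 [616.8  51.6] pushtop [358. 170.]
```

View pics/s6.png

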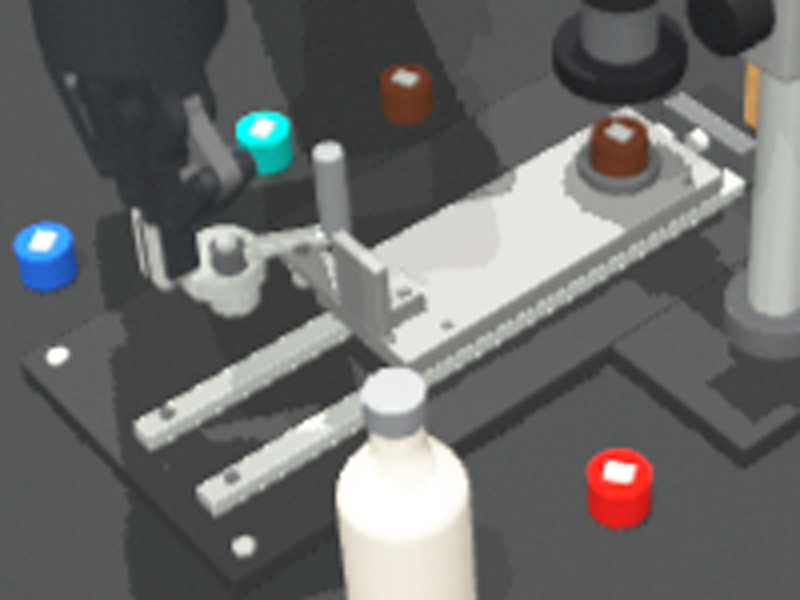

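The specimen is seated at (619,131). Corrected for the crop offset that is (619,51), against a prediction of (617,52) for 0.080 m. The knob is unchanged, the bystanders are in place and the gripper is clear.

```bash
python3 -c "
from station import *
print(sign_off(),sense()['t'])"
```

```text
the job is handed in; nothing more can be done
the job is handed in; nothing more can be done
```

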